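# Put the saw bench back in order: four things to their own holders

## Robot

A 6-joint arm with a two-finger parallel gripper is mounted at the origin on the work surface. World frame = base frame: x ahead of the robot, y to its left, z up, the work surface at z = 0. Lengths are in m, angles in rad, forces in N, time in s.
With the tool pointing down it reaches from about 0.35 to 0.8 m from the base axis. Payload 7.3 kg.
Tool frame: the origin (TCP) lies on the front face of the gripper's body, between the roots of the fingers; the fingertips stand 73 mm ahead of it and the grasp point (between the pads) lies 54 mm ahead of it; z points along the fingers, y is the direction in which the jaws open and shut (so a half turn about z gives the same grasp; the last joint's range is limited). The gripper opens to 85 mm and grips with 20 to 120 N. Pads are 22 mm wide; open, the fingers measure 114 mm over their backs; the gripper's body (76 mm by 85 mm) begins 54 mm behind the grasp point. The pads swing forward as they close: fully open they stand 13 mm farther back than shut.
Start: joints at [1.043, 0.342, 1.524, -0, 1.275, -0.146], TCP at [0.196, 0.487, 0.304] pointing down, gripper open.
Joint ranges: [-2.53, 2.53], [-0.77, 2.02], [0.04, 2.7], [-1, 4.14], [0.28, 2.66], [-3.11, 3.11]. Speed limits (rad/s): [2.57, 2.57, 3.14, 3.14, 3.14, 3.14].

## Interface

Orientations are given as a unit quaternion [x, y, z, w].
In Python, from cell import monitor, camera, get_calibration, job gives the robot as it stands. The module is installed in compiled form; this text tells all that it offers.
- The arm moves only by the tool move_arm, never from a script. Its argument "commands" is one flat list of numbers, 5 for each row, row after row: the finger opening in cm, from 0 to 8.54, then the shift along the tool's x, y, z in cm, then the turn about the tool's z in rad. In form: [hand, tx, ty, tz, yaw, hand, tx, ty, tz, yaw, ...]. A call has 1 to 20 rows; each row is the pose to reach, as a shift and turn from the pose commanded when the call began, along the tool's axes at that moment; what a row does not reach only later rows make up. A row lasts 1/10 s, in which the tool goes at most 50 mm and 8.59 degrees, less where a joint would pass 70% of its speed; a pose out of reach is approached as far as the arm can. A call with a gripper value outside its range is refused whole. The fingers move at their own pace and stop on an object; the grip force is fixed at half the most. Time passes only in rows, so rows that repeat a pose let the fingers close. It gives the time, the measured TCP pose, the force and the opening at its end, in the units of the state.
- monitor.read_state(): the state, without advancing time (a new reading comes with each control period).
- camera(name): name is "scene" or "top" or "wrist"; returns the picture (420x560x3 uint8, red, green, blue); there is no depth.
- get_calibration(name): a dict with "camera_matrix" (3x3 intrinsics, pixels), "origin" and "attitude" of the camera in the world. Camera axes: x right, y up, looking along -z (the intrinsics and any distortion apply to the point x, -y, -z); pixel columns grow to the right and rows downward; lengths in m; the calibration is good to about 2 mm. A picture is of the moment at which its call begins: read the wrist's pose just before it. get_calibration takes no time and is no camera call; for the wrist camera it gives the pose at the moment of the call.
- job.hand_in(): hands the job in, once; it reports no verdict.
The state is a dict: "t": time; "qpos": joint angles; "qvel": joint speeds; "joint_efforts": joint torques, N m; "ee_pos": TCP position; "eef_rot": TCP orientation; "ft_force": force on the tool from outside, world axes, zero at the start; "moment": the same for the moment, N m; "opening": finger opening in m.
Only numpy, scipy, OpenCV 4.12 (cv2) and the standard library are available. Lean on these libraries where they do the work, as an engineer would, in place of code of your own. Each camera call takes 0.05 s, during which the arm holds its last target.

## Task

Tidy the saw bench: stand the yellow tape measure in the black tray with the yellow floor, stand the glue bottle upright in the blue cup, lower the steel saw flange flat over the metal post on the brown board, and lay the sanding block flat, red side down, inside the red outline on the white pad, lined up with it. Any order will do; leave the wooden offcut and the brick paver where they lie, and let go of everything at the end.

Things in the scene. Friction and masses are not known exactly. Their poses are not given: they have to be found in the camera images.
- tape: Loose yellow tape measure with black round side plates, standing on its narrow edge: 68 mm long (x), 36 mm thick (y), 62 mm tall (z), about 0.28 kg. Grip it across its thickness (y). Origin at the centre of its underside, z up; stands on the bench at the start. A small steel hook tongue stands 2.5 mm out at the foot of its +x end; either way round will do.
- tape_tray: Fixed black tray with a yellow floor, for the tape measure: outside 98 mm (x) by 68 mm (y), 18 mm high, walls 4 mm, inside 90 x 60 mm, floor 4 mm above the bench. The tape's length goes along the tray's length (x), either way round. Origin at the centre of its underside, z up.
- glue: Loose closed glue bottle, white with a blue label and an orange cap, standing: body 52 mm in diameter, narrower neck and cap, 100 mm tall in all, about 0.2 kg; the body is straight from 5 mm to 57 mm above its foot. Origin at the centre of its underside, z up.
- glue_cup: Fixed round blue cup, open on top, for the glue bottle: outside diameter 82 mm, inside 74 mm, 24 mm high, floor 4 mm above the bench. Origin at the centre of its underside, z up.
- flange: Loose steel saw-blade flange, a plain ring lying flat: outside diameter 60 mm, hole 28 mm, 16 mm thick, about 0.22 kg. Origin at the centre of its underside, z up.
- flange_post: Fixed dark brown board 90 x 90 mm, 8 mm thick, with a grey disc and an upright metal post at its centre, for the flange: post 12 mm in diameter with a tapered tip, its top 30 mm above the board (38 mm above the bench). Origin at the centre of the underside of the board, z up.
- sander: Loose sanding block, cork-coloured with red abrasive at its lower edge and two red bands across its top, lying flat: 100 mm long (x), 50 mm wide (y), 30 mm tall (z), about 0.15 kg. Grip it across its width (y). Origin at the centre of its underside, z up.
- sander_pad: Fixed white flat pad, 138 mm (x) by 88 mm (y), 6 mm thick, for the sanding block, with a painted red outline on it, 122 x 72 mm inside the line. The block's length goes along the pad's length (x), either way round. Origin at the centre of its underside, z up.
- offcut: Bystander, to be left alone: loose pale wooden offcut, 110 x 45 x 35 mm tall. Origin at the centre of its underside.
- paver: Bystander, to be left alone: loose red-brown half brick paver, 105 x 85 x 50 mm tall. Origin at the centre of its underside.
Things that resemble listed ones, but are neither listed nor needed, are in the scene too. Leave any green, orange or pink look-alike of the sander alone.

How it is judged:
At the end, for the whole second after the job is handed in: All released, upright and at rest: tape on the tray floor and glue on the cup floor (within 15 mm of centre, as walls allow), flange flat on its board round the post, sanding block on the pad within 15 mm in x and y and 0.24 rad. Offcut and paver moved under 25 mm (x of tape in the frame of tape_tray between -0.015 and 0.015 m and y of tape in the frame of tape_tray between -0.015 and 0.015 m and z of tape in the frame of tape_tray between 0 and 0.009 m and angle between each of tape, glue, flange, sander's own z axis and vertical below 0.12 rad and linear speed of each of tape, glue, flange, sander below 0.02 m/s and angular speed of each of tape, glue, flange, sander below 0.2 rad/s and horizontal distance between glue and glue_cup below 0.015 m and z of glue in the frame of glue_cup between 0 and 0.009 m and horizontal distance between flange and flange_post below 0.015 m and z of flange in the frame of flange_post between 0.004 and 0.013 m and x of sander in the frame of sander_pad between -0.015 and 0.015 m and y of sander in the frame of sander_pad between -0.015 and 0.015 m and z of sander in the frame of sander_pad between 0.002 and 0.011 m and angle between the x axis of sander and the x axis of sander_pad, either way round below 0.24 rad); the robot touches nothing.
It fails at once if the wooden offcut is moved by more than 25 mm (distance of offcut from where it was at the start of the episode above 0.025 m).
It fails at once if the brick paver is moved by more than 25 mm (distance of paver from where it was at the start of the episode above 0.025 m).
It also fails if it takes over 120 s, if anything falls off the work surface, if the arm or the gripper's body presses on something with over 40 N, if the wrist force passes 120 N, or if a joint passes its speed limit or range.

## Working session

There is one attempt and no reset: what is moved stays moved. The work goes in short steps, Python scripts to look and compute and a tool call to move; the robot and the scene stay as the last step left them, time stands still between calls to the robot, and variables do not carry over. Pictures are saved under pics/ and viewed, and the job is handed in when it is done.

Besides the shell and the picture viewer there is one more tool, called after ">>>" as name(argument=value, ...) on one line, values as JSON. move_arm: Moves the arm, as the interface text tells. Its arguments: {"type":"object","properties":{"commands":{"type":"array","items":{"type":"number"}}},"required":["commands"]}

```bash
mkdir -p pics; python3 - <<'E'
from cell import monitor, camera, get_calibration
import cv2
for n in ("scene","top","wrist"):
    cv2.imwrite(f"pics/{n}0.png",camera(n)[:,:,::-1]); c=get_calibration(n); print(n,c)
s=monitor.read_state();print(s)
E
```

```text
scene {'camera_matrix': array([[546.36126464,   0.        , 278.00396984],
       [  0.        , 546.36126464, 215.31988805],
       [  0.        ,   0.        ,   1.        ]]), 'origin': array([1.59101015, 0.26317197, 0.95154227]), 'attitude': array([0.2691957 , 0.31509076, 0.69628411, 0.58603748])}
top {'camera_matrix': array([[533.20973246,   0.        , 281.83855431],
       [  0.        , 533.20973246, 213.40181409],
       [  0.        ,   0.        ,   1.        ]]), 'origin': array([0.20860385, 0.0724258 , 1.71265466]), 'attitude': array([-0.06559264,  0.07148245,  0.70552116, -0.70201692])}
wrist {'camera_matrix': array([[322.18731289,   0.        , 285.64834587],
       [  0.        , 322.18731289, 213.02422639],
       [  0.        ,   0.        ,   1.        ]]), 'origin': array([0.11933594, 0.51736633, 0.37162086]), 'attitude': array([-0.13476442, -0.0904961 ,  0.55309451,  0.81715083])}
{'t': 0.15, 'qpos': array([ 1.04297807e+00,  3.42587091e-01,  1.52476766e+00,  3.90464542e-05,
        1.27538275e+00, -1.45979961e-01]), 'qvel': array([ 3.35731761e-04, -1.39542053e-03, -2.98259194e-03,  2.75264475e-04,
        5.00828077e-05,  5.20162326e-04]), 'joint_efforts': array([ 1.21940331e-03, -4.33907676e+01, -2.46147072e+01, -1.38534238e-04,
        5.69320997e-03,  3.87056480e-05]), 'ee_pos': array([0.19548981, 0.48703333, 0.30338333]), 'eef_rot': array([ 1.89766982e-01,  9.81828989e-01, -5.34073757e-04, -2.06846864e-04]), 'ft_force': array([ 0.17180635, -0.80896426,  1.35424199]), 'moment': array([-0.03639081,  0.02094859, -0.04312569]), 'opening': 0.08555014486475374}
```

View pics/top0.png

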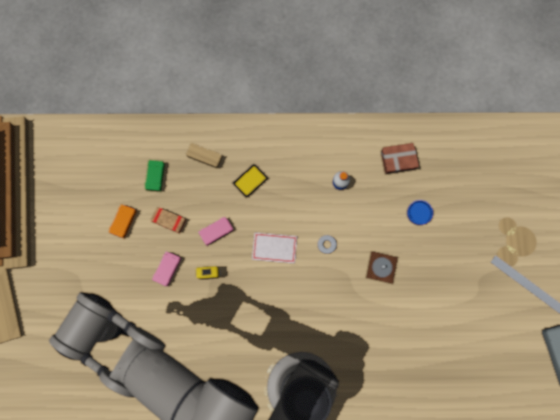

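View pics/scene0.png

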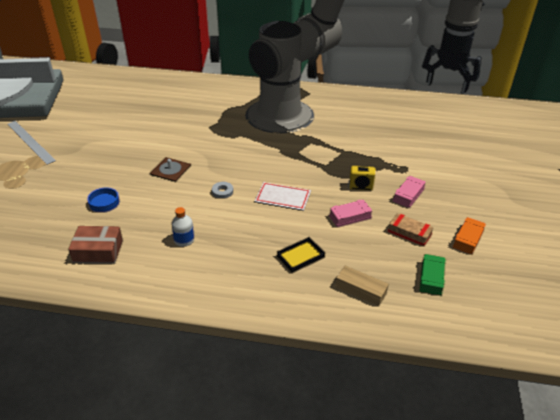

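View pics/wrist0.png

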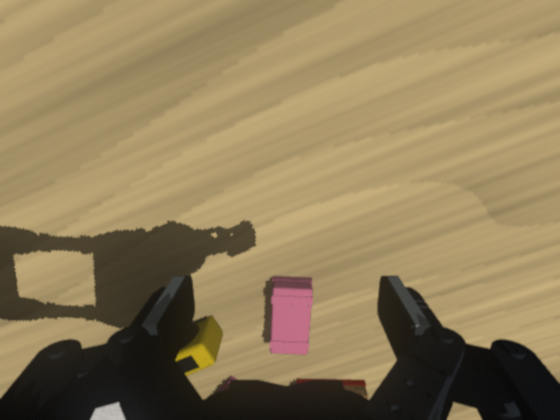

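```bash
cat > h.py <<'E'
import numpy as np, cv2
from scipy.spatial.transform import Rotation as R
from cell import monitor, camera, get_calibration
def proj(c,P):
    P=np.atleast_2d(P); p=(P-c['origin'])@R.from_quat(c['attitude']).as_matrix()
    p=p*[1,-1,-1]; q=p@c['camera_matrix'].T; return q[:,:2]/q[:,2:]
def back(c,uv,z):
    uv=np.atleast_2d(uv).astype(float); d=np.c_[uv,np.ones(len(uv))]@np.linalg.inv(c['camera_matrix']).T
    d=(d*[1,-1,-1])@R.from_quat(c['attitude']).as_matrix().T
    t=(z-c['origin'][2])/d[:,2]; return c['origin']+d*t[:,None]
def save(n,im): cv2.imwrite(f'pics/{n}.png',im[:,:,::-1])
E
python3 - <<'E'
from h import *
a=cv2.imread('pics/top0.png')[130:300,90:450]
cv2.imwrite('pics/topz.png',cv2.resize(a[:, :190],None,fx=4,fy=3.5*4/3.5,interpolation=cv2.INTER_CUBIC)[:600])
cv2.imwrite('pics/topz2.png',cv2.resize(a[:160,160:],None,fx=3.7,fy=3.7,interpolation=cv2.INTER_CUBIC))
c=get_calibration('top')
for n,uv,z in [('tape',(207,272),.062),('tray',(250,181),.018),('glue',(342,180),.06),('cup',(420,212),.024),('flange',(327,244),.016),('post',(382,267),.008),('sander',(168,219),.03),('pad',(275,247),.006),('off',(205,155),.035),('pav',(400,158),.05)]:
    print(n,back(c,uv,z)[0].round(3))
E
```

```text
tape [0.35  0.29  0.062]
tray [0.65  0.161 0.018]
glue [ 0.642 -0.136  0.06 ]
cup [ 0.543 -0.39   0.024]
flange [ 0.442 -0.087  0.016]
post [ 0.368 -0.262  0.008]
sander [0.523 0.422 0.03 ]
pad [0.434 0.08  0.006]
off [0.734 0.308 0.035]
pav [ 0.717 -0.328  0.05 ]
```

View pics/topz.png

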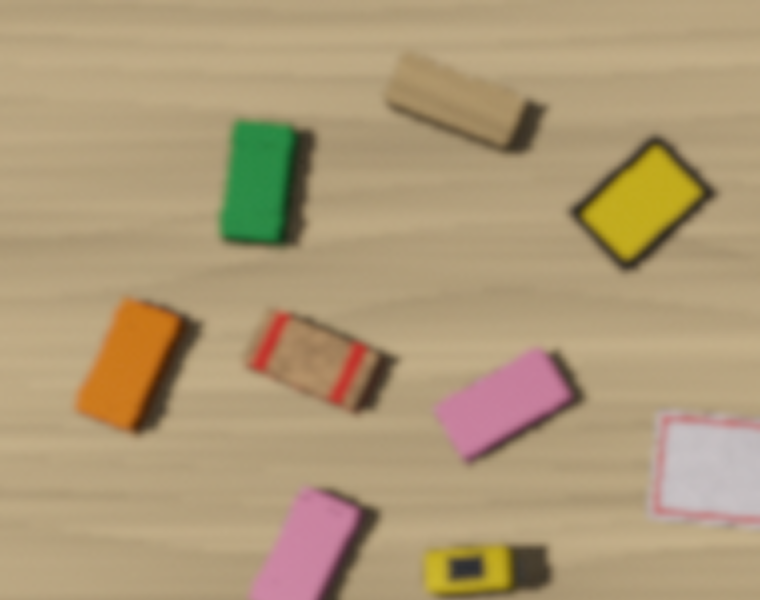

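View pics/topz2.png

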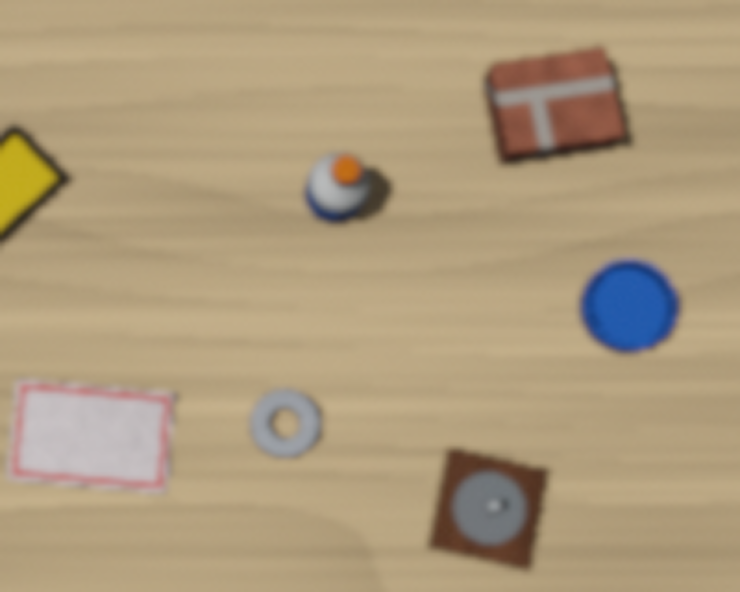

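```bash
cat >> h.py <<'E'
import json
def box(p,l,w,z0,z1):
    x,y,a=p; c,s=np.cos(a),np.sin(a)
    q=np.array([[l/2,w/2],[-l/2,w/2],[-l/2,-w/2],[l/2,-w/2]])@np.array([[c,s],[-s,c]])+[x,y]
    return [np.c_[q,np.full(4,z)] for z in (z0,z1)]
def circ(p,r,z):
    t=np.linspace(0,2*np.pi,40); return np.c_[p[0]+r*np.cos(t),p[1]+r*np.sin(t),np.full(40,z)]
def models(D):
    M=[]
    B=dict(tape=(.068,.036,0,.062),tray=(.098,.068,0,.018),sander=(.1,.05,0,.03),pad=(.138,.088,0,.006),post=(.09,.09,0,.008))
    C=dict(glue=[(.026,0),(.026,.057),(.008,.1)],cup=[(.041,0),(.041,.024)],flange=[(.03,0),(.03,.016),(.014,.016)],post=[(.006,.038)])
    for k,p in D.items():
        if k in B: M+=box(p,*B[k])
        for r,z in C.get(k,[]): M.append(circ(p,r,z))
    return M
def overlay(im,c,D,roi,f,name):
    x0,y0,x1,y1=roi; a=cv2.resize(im[y0:y1,x0:x1],None,fx=f,fy=f,interpolation=cv2.INTER_CUBIC)
    for m in models(D):
        q=(proj(c,m)+.5-[x0,y0])*f-.5
        cv2.polylines(a,[q.round().astype(np.int32)],True,(0,255,255),1)
    save(name,a)
E
python3 - <<'E'
from h import *
c=get_calibration('top')
A=lambda p:np.array(p)/4+[90-.375,130-.375]
Bz=lambda p:np.array(p)/3.7+[250-.36,130-.36]
def rect(uv,z):
    P=back(c,uv,z)[:,:2]; L=[np.linalg.norm(P[i]-P[(i+1)%4]) for i in range(4)]
    e=(P[1]-P[0]+P[2]-P[3]) if L[0]>L[1] else (P[2]-P[1]+P[3]-P[0])
    return [*P.mean(0),np.arctan2(e[1],e[0])],np.round(L,3)
D={}
for k,uv,z in [('tray',A([(655,137),(717,190),(628,270),(571,212)]),.018),('pad',Bz([(14,380),(175,394),(165,491),(10,478)]),.006),('post',Bz([(449,449),(548,468),(530,569),(429,547)]),.008)]:
    D[k],L=rect(uv,z);print(k,np.round(D[k],3),L)
for k,uv,z in [('cup',Bz((630,306)),.024),('flange',Bz((286,424)),.016),('glue',Bz((347,170)),.1)]:
    D[k]=[*back(c,uv,z)[0][:2]]
P=back(c,A([(270,342),(349,373)]),.03)[:,:2]; d=P[1]-P[0]; D['sander']=[*P.mean(0),np.arctan2(d[1],d[0])]
P=back(c,A([(424,571),(513,569)]),.062)[:,:2]; d=P[1]-P[0]; print(np.linalg.norm(d)); D['tape']=[*back(c,A((466,568)),.062)[0][:2],np.arctan2(d[1],d[0])]
D={k:[float(x) for x in v] for k,v in D.items()}
json.dump(D,open('D.json','w'))
for k in D: print(k,np.round(D[k],3))
im=cv2.imread('pics/top0.png')[:,:,::-1].copy(); overlay(im,c,D,(130,160,440,295),2.5,'ot')
im=cv2.imread('pics/scene0.png')[:,:,::-1].copy(); overlay(im,get_calibration('scene'),D,(70,140,450,290),2,'os')
E
```

```text
tray [0.653 0.16  2.318] [0.068 0.099 0.068 0.093]
pad [ 0.433  0.082 -1.661] [0.141 0.085 0.135 0.086]
post [ 0.368 -0.262  2.912] [0.087 0.089 0.088 0.087]
0.06854058171666766
tray [0.653 0.16  2.318]
pad [ 0.433  0.082 -1.661]
post [ 0.368 -0.262  2.912]
cup [ 0.542 -0.389]
flange [ 0.441 -0.087]
glue [ 0.645 -0.135]
sander [ 0.523  0.425 -1.95 ]
tape [ 0.351  0.292 -1.553]
```

View pics/ot.png

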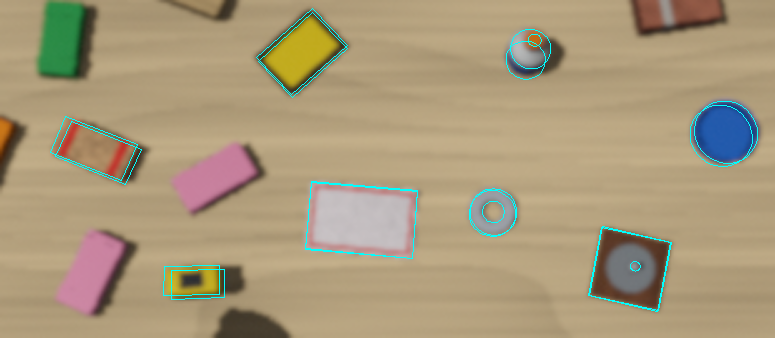

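View pics/os.png

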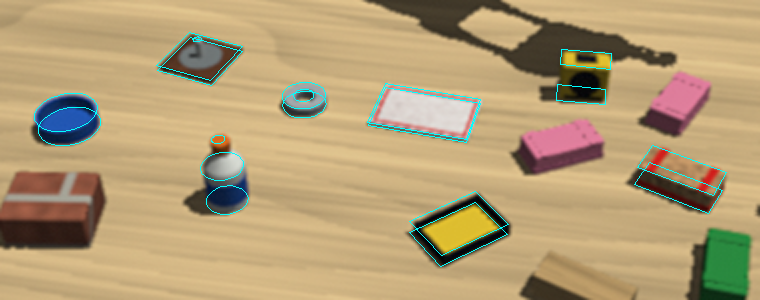

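```bash
cat >> h.py <<'E'
def plan(x,y,z,ya=None):
    "TCP target; ya = world angle of tool y (mod pi)"
    s=monitor.read_state(); Rm=R.from_quat(s['eef_rot']).as_matrix()
    d=Rm.T@(np.array([x,y,z])-s['ee_pos']); cur=np.arctan2(Rm[1,1],Rm[0,1]); out=[0]
    if ya is not None:
        dw=(ya-cur+np.pi/2)%np.pi-np.pi/2; out=[-dw, -dw-np.sign(-dw)*np.pi]
    print('t',s['t'],'tcp',s['ee_pos'].round(4),'yang',round(cur,3),'q',s['qpos'].round(2),'op',round(s['opening'],4))
    print('shift cm',(d*100).round(2),'yaw',np.round(out,3),'dist',np.linalg.norm(d).round(3))
def look(name,D=None,cam='wrist'):
    c=get_calibration(cam); im=camera(cam).copy(); save(name+'_raw',im)
    overlay(im,c,D if D is not None else json.load(open('D.json')),(0,0,560,420),1.4,name)
E
python3 - <<'E'
from h import *
plan(.351,.292,.22,-1.553+np.pi/2)
print(proj(get_calibration('wrist'),[[.1955,.487,.03],[.1955,.487,.23]]))
E
```

```text
t 0.15 tcp [0.1955 0.487  0.3034] yang 1.189 q [ 1.04  0.34  1.52  0.    1.28 -0.15] op 0.0856
shift cm [-21.7  -12.29   8.35] yaw [ 1.171 -1.97 ] dist 0.263
[[286.13630794 183.77311832]
 [286.23982606 277.90324566]]
```

>>> move_arm(commands=[8.5, -21.7, -12.3, 8.3, 1.17, 8.5, -21.7, -12.3, 8.3, 1.17, 8.5, -21.7, -12.3, 8.3, 1.17, 8.5, -21.7, -12.3, 8.3, 1.17, 8.5, -21.7, -12.3, 8.3, 1.17, 8.5, -21.7, -12.3, 8.3, 1.17, 8.5, -21.7, -12.3, 8.3, 1.17, 8.5, -21.7, -12.3, 8.3, 1.17, 8.5, -21.7, -12.3, 8.3, 1.17, 8.5, -21.7, -12.3, 8.3, 1.17, 8.5, -21.7, -12.3, 8.3, 1.17, 8.5, -21.7, -12.3, 8.3, 1.17])

```text
t: 1.35
ee_pos: [0.351, 0.2924, 0.221]
eef_rot: [0.7, 0.714, 0.0, 0.0]
ft_force: [-0.7, 0.4, 0.3]
opening: 0.085
```

```bash
python3 - <<'E'
from h import *
look('w1'); plan(.351,.292,.097,-1.553+np.pi/2)
E
```

```text
t 1.4 tcp [0.351  0.2924 0.2209] yang 0.021 q [0.53 0.31 1.83 0.   1.   0.51] op 0.0849
shift cm [-4.000e-02 -1.000e-02  1.239e+01] yaw [ 3.000e-03 -3.139e+00] dist 0.124
```

View pics/w1.png

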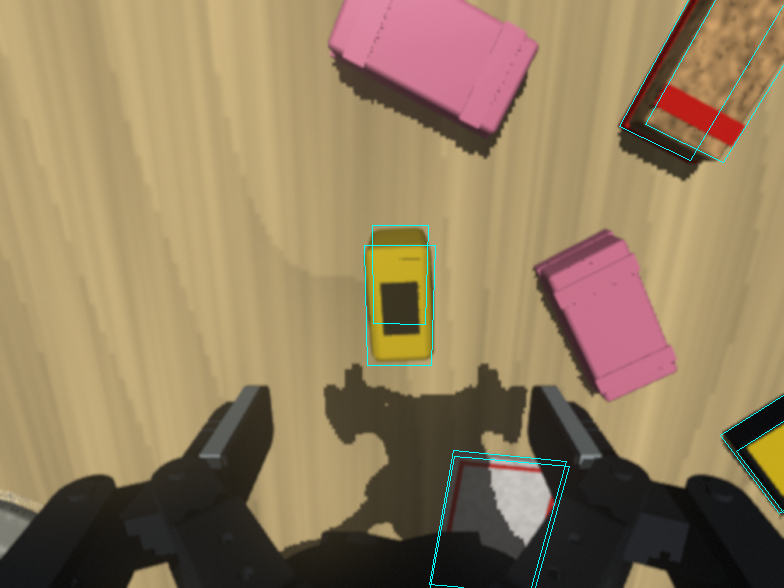

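>>> move_arm(commands=[8.5, 0, 0, 4, 0, 8.5, 0, 0, 8, 0, 8.5, 0, 0, 11, 0, 8.5, 0, 0, 12.4, 0, 8.5, 0, 0, 12.4, 0, 3, 0, 0, 12.4, 0, 3, 0, 0, 12.4, 0, 3, 0, 0, 12.4, 0, 3, 0, 0, 12.4, 0, 3, 0, 0, 12.4, 0, 3, 0, 0, 12.4, 0, 3, 0, 0, 12.4, 0, 3, 0, 0, 12.4, 0])

```text
t: 2.7
ee_pos: [0.3515, 0.2926, 0.098]
eef_rot: [0.7, 0.714, 0.001, 0.0]
ft_force: [-0.7, -0.4, 5.4]
opening: 0.0357
```

>>> move_arm(commands=[3, 0, 0, -4, 0, 3, 0, 0, -8, 0, 3, 0, 0, -10, 0, 3, 0, 0, -10, 0])

```text
t: 3.1
ee_pos: [0.3522, 0.2929, 0.1997]
eef_rot: [0.7, 0.714, 0.003, 0.001]
ft_force: [0.1, -0.1, -3.1]
opening: 0.0357
```

```bash
python3 - <<'E'
from h import *
plan(.653,.160,.18,2.318-np.pi/2)
E
```

```text
t 3.1 tcp [0.3522 0.2929 0.1997] yang 0.019 q [0.53 0.34 1.85 0.   0.94 0.51] op 0.0357
shift cm [-13.87  29.81   2.1 ] yaw [-0.728  2.414] dist 0.329
```

>>> move_arm(commands=[3, -1.4, 3, 0, -0.07, 3, -4.1, 9, 0.5, -0.22, 3, -6.9, 15, 1, -0.36, 3, -9.7, 21, 1.5, -0.5, 3, -12.5, 27, 2, -0.65, 3, -13.9, 29.8, 2.1, -0.73, 3, -13.9, 29.8, 2.1, -0.73, 3, -13.9, 29.8, 2.1, -0.73, 3, -13.9, 29.8, 2.1, -0.73, 3, -13.9, 29.8, 2.1, -0.73])

```text
t: 4.1
ee_pos: [0.6503, 0.1593, 0.1743]
eef_rot: [0.399, 0.917, -0.001, -0.002]
ft_force: [-1.1, 0.9, -3.8]
opening: 0.0357
```

```bash
python3 - <<'E'
from h import *
D=json.load(open('D.json')); 
look('w2',{k:v for k,v in D.items() if k!='tape'}); plan(.653,.160,.102,2.318-np.pi/2)
E
```

```text
t 4.15 tcp [0.6504 0.1597 0.175 ] yang 0.75 q [ 0.13  0.72  1.25  0.    1.18 -0.62] op 0.0354
shift cm [-0.16  0.23  7.3 ] yaw [ 3.000e-03 -3.139e+00] dist 0.073
```

View pics/w2.png

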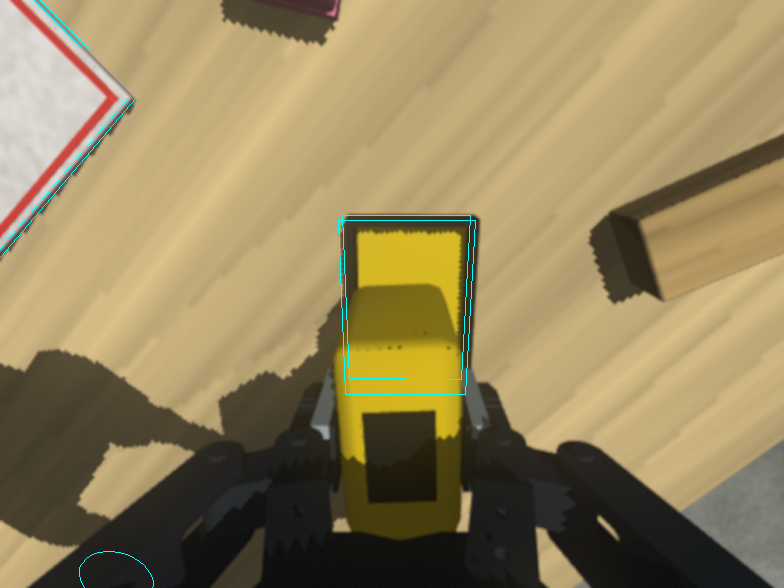

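>>> move_arm(commands=[3, -0.2, 0.2, 3, 0, 3, -0.2, 0.2, 5.5, 0, 3, -0.2, 0.2, 6.6, 0, 3, -0.2, 0.2, 7.2, 0, 3, -0.2, 0.2, 7.2, 0, 3, -0.2, 0.2, 7.2, 0, 8.5, -0.2, 0.2, 7.1, 0, 8.5, -0.2, 0.2, 7.1, 0, 8.5, -0.2, 0.2, 7.1, 0, 8.5, -0.2, 0.2, 7.1, 0, 8.5, -0.2, 0.2, 7.1, 0, 8.5, -0.2, 0.2, 7.1, 0, 8.5, -0.2, 0.2, 4, 0, 8.5, -0.2, 0.2, 0, 0, 8.5, -0.2, 0.2, -4, 0, 8.5, -0.2, 0.2, -6, 0, 8.5, -0.2, 0.2, -6, 0])

```text
t: 5.85
ee_pos: [0.6559, 0.159, 0.2402]
eef_rot: [0.399, 0.917, 0.002, 0.003]
ft_force: [0.6, -0.4, -0.6]
opening: 0.0846
```

```bash
python3 - <<'E'
from h import *
D=json.load(open('D.json')); 
look('w3',{k:v for k,v in D.items() if k!='tape'})
a=D['sander'][2]; plan(*D['sander'][:2],.2,a+np.pi/2)
E
```

```text
t 5.9 tcp [0.655  0.1589 0.2374] yang 0.749 q [ 0.12  0.67  1.16  0.    1.31 -0.62] op 0.0848
shift cm [28.54  8.46  3.71] yaw [ 1.128 -2.013] dist 0.3
```

View pics/w3.png

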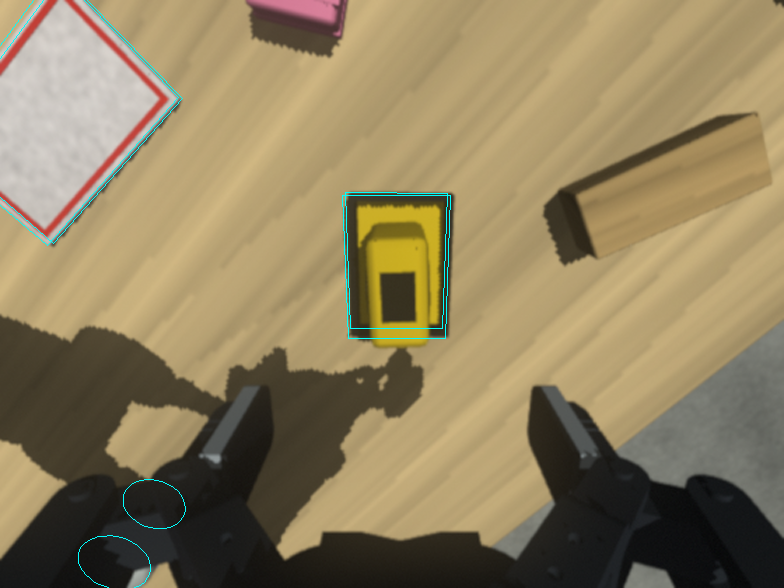

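>>> move_arm(commands=[8.5, 3, 1, 0.4, 0.1, 8.5, 7.5, 2.2, 1, 0.25, 8.5, 12, 3.5, 1.5, 0.4, 8.5, 16.5, 4.8, 2, 0.55, 8.5, 21, 6.2, 2.7, 0.7, 8.5, 25.5, 7.5, 3.3, 0.85, 8.5, 28.5, 8.5, 3.7, 1, 8.5, 28.5, 8.5, 3.7, 1.13, 8.5, 28.5, 8.5, 3.7, 1.13, 8.5, 28.5, 8.5, 3.7, 1.13, 8.5, 28.5, 8.5, 3.7, 1.13])

```text
t: 7.0
ee_pos: [0.5231, 0.4245, 0.1982]
eef_rot: [0.828, 0.561, -0.001, 0.0]
ft_force: [0.5, -0.4, -0.8]
opening: 0.0852
```

```bash
python3 - <<'E'
from h import *
D=json.load(open('D.json')); 
look('w4',{k:v for k,v in D.items() if k!='tape'})
a=D['sander'][2]; plan(*D['sander'][:2],.085,a+np.pi/2)
E
```

```text
t 7.05 tcp [0.5233 0.4245 0.1985] yang -0.38 q [ 0.57  0.7   1.21 -0.    1.23  0.95] op 0.0849
shift cm [ 0.08 -0.08 11.35] yaw [-1.00e-03  3.14e+00] dist 0.114
```

View pics/w4.png

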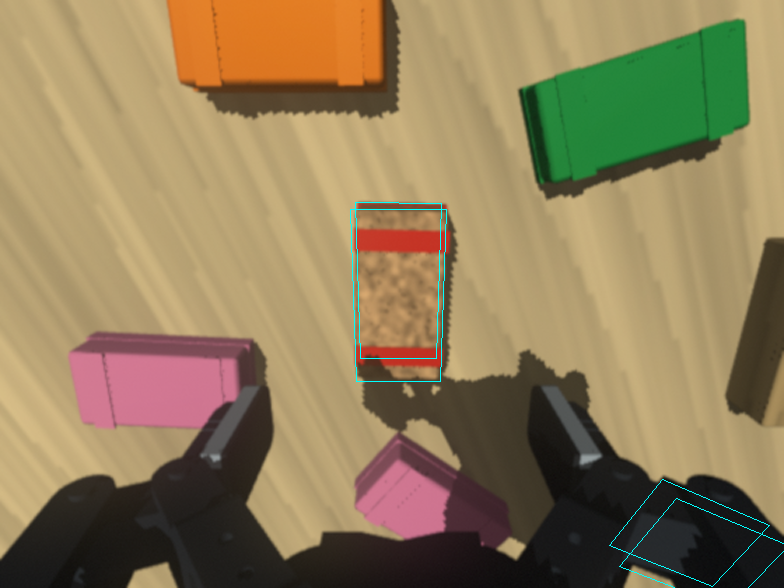

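>>> move_arm(commands=[8.5, 0, 0, 4, 0, 8.5, 0, 0, 8, 0, 8.5, 0, 0, 10.3, 0, 8.5, 0, 0, 11.3, 0, 8.5, 0, 0, 11.3, 0, 4.5, 0, 0, 11.3, 0, 4.5, 0, 0, 11.3, 0, 4.5, 0, 0, 11.3, 0, 4.5, 0, 0, 11.3, 0, 4.5, 0, 0, 11.3, 0, 4.5, 0, 0, 11.3, 0, 4.5, 0, 0, 11.3, 0, 4.5, 0, 0, 8, 0, 4.5, 0, 0, 4, 0, 4.5, 0, 0, 1, 0, 4.5, 0, 0, 1, 0])

```text
t: 8.65
ee_pos: [0.5245, 0.4267, 0.1952]
eef_rot: [0.828, 0.561, 0.005, 0.0]
ft_force: [0.4, 0.2, -1.2]
opening: 0.0481
```

```bash
python3 - <<'E'
from h import *
D=json.load(open('D.json')); 
a=D['pad'][2]; plan(*D['pad'][:2],.18,a+np.pi/2)
E
```

```text
t 8.65 tcp [0.5245 0.4267 0.1952] yang -0.381 q [0.57 0.7  1.21 0.   1.21 0.95] op 0.0481
shift cm [-35.39   4.28   1.24] yaw [-0.29   2.851] dist 0.357
```

>>> move_arm(commands=[4.5, -2, 0.3, 0, -0.02, 4.5, -6.5, 0.8, 0.2, -0.06, 4.5, -11, 1.4, 0.4, -0.1, 4.5, -15.5, 1.9, 0.5, -0.14, 4.5, -20, 2.4, 0.7, -0.17, 4.5, -24.5, 3, 0.9, -0.2, 4.5, -29, 3.5, 1, -0.24, 4.5, -33.5, 4, 1.2, -0.28, 4.5, -35.4, 4.3, 1.2, -0.29, 4.5, -35.4, 4.3, 1.2, -0.29, 4.5, -35.4, 4.3, 1.2, -0.29, 4.5, -35.4, 4.3, 1.2, -0.29])

```text
t: 9.85
ee_pos: [0.4313, 0.0817, 0.1768]
eef_rot: [0.738, 0.674, 0.0, -0.0]
ft_force: [0.3, -0.4, -0.3]
opening: 0.0485
```

```bash
python3 - <<'E'
from h import *
D=json.load(open('D.json')); 
look('w5',{k:v for k,v in D.items() if k not in('tape','sander')})
a=D['pad'][2]; plan(*D['pad'][:2],.092,a+np.pi/2)
E
```

```text
t 9.9 tcp [0.4312 0.0818 0.1768] yang -0.09 q [0.01 0.35 1.93 0.   0.87 0.1 ] op 0.048
shift cm [0.07 0.15 8.48] yaw [ 1.000e-03 -3.141e+00] dist 0.085
```

View pics/w5.png

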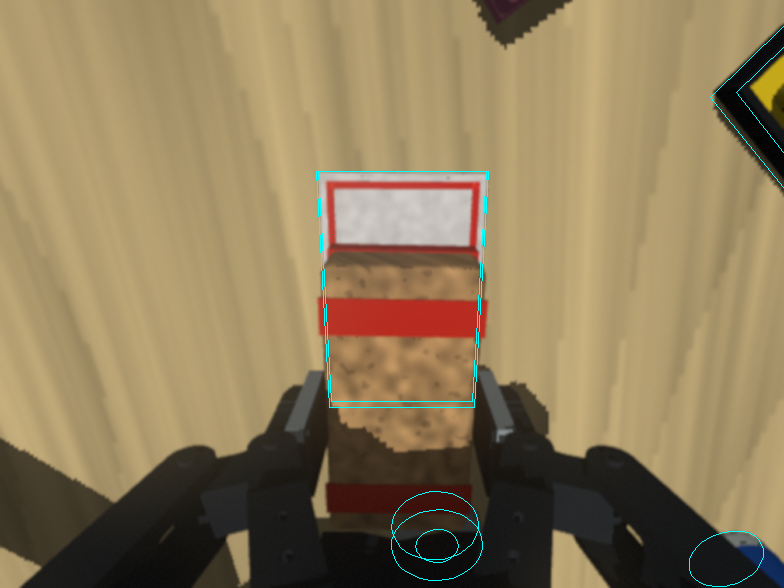

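>>> move_arm(commands=[4.5, 0.1, 0.15, 4, 0, 4.5, 0.1, 0.15, 7, 0, 4.5, 0.1, 0.15, 8, 0, 4.5, 0.1, 0.15, 8.5, 0, 4.5, 0.1, 0.15, 8.5, 0, 4.5, 0.1, 0.15, 8.5, 0, 8.5, 0.1, 0.15, 8.4, 0, 8.5, 0.1, 0.15, 8.4, 0, 8.5, 0.1, 0.15, 8.4, 0, 8.5, 0.1, 0.15, 8.4, 0, 8.5, 0.1, 0.15, 8.4, 0, 8.5, 0.1, 0.15, 8.4, 0, 8.5, 0.1, 0.15, 5, 0, 8.5, 0.1, 0.15, 1, 0, 8.5, 0.1, 0.15, -3, 0, 8.5, 0.1, 0.15, -4, 0, 8.5, 0.1, 0.15, -4, 0])

```text
t: 11.6
ee_pos: [0.4333, 0.0817, 0.2182]
eef_rot: [0.739, 0.674, 0.001, 0.001]
ft_force: [-0.2, -0.0, -0.5]
opening: 0.0848
```

```bash
python3 - <<'E'
from h import *
D=json.load(open('D.json')); 
look('w6',{k:v for k,v in D.items() if k not in('tape','sander')})
plan(*D['flange'][:2],.2)
print(np.arctan2(D['cup'][1]-D['glue'][1],D['cup'][0]-D['glue'][0]))
E
```

```text
t 11.65 tcp [0.4325 0.0816 0.2168] yang -0.091 q [0.01 0.29 1.87 0.   0.98 0.1 ] op 0.085
shift cm [-16.71   2.36   1.68] yaw [0] dist 0.17
-1.95670284451389
```

View pics/w6.png

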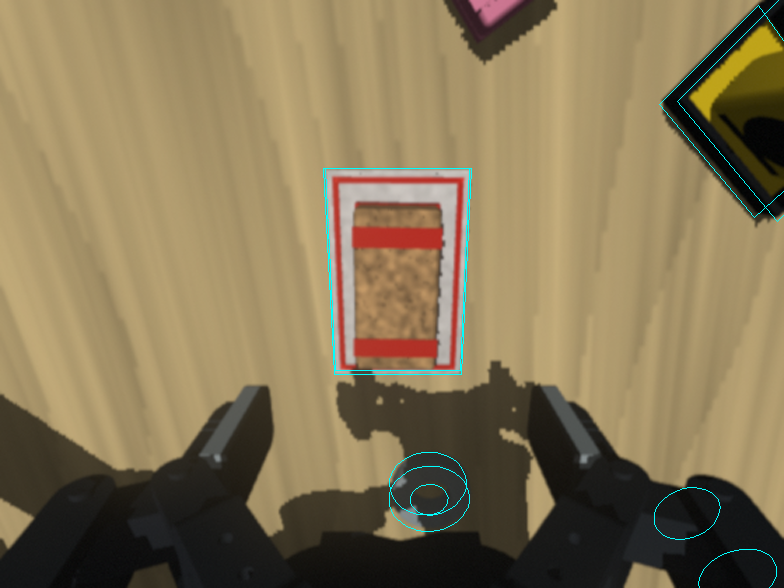

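```bash
python3 - <<'E'
from h import *
c=get_calibration('wrist'); s=monitor.read_state(); Rm=R.from_quat(s['eef_rot']).as_matrix()
for z in (.054,.06,.066,.073):
  for x in (-.011,.011): print(z,x,(proj(c,[s['ee_pos']+Rm@np.array([x,y,z]) for y in (-.0425,.0425)])*1.4).round(0).tolist())
E
```

```text
0.054 -0.011 [[267.0, 450.0], [530.0, 450.0]]
0.054 0.011 [[260.0, 390.0], [537.0, 390.0]]
0.06 -0.011 [[272.0, 438.0], [525.0, 439.0]]
0.06 0.011 [[266.0, 380.0], [532.0, 380.0]]
0.066 -0.011 [[277.0, 428.0], [521.0, 428.0]]
0.066 0.011 [[271.0, 371.0], [527.0, 371.0]]
0.073 -0.011 [[282.0, 416.0], [516.0, 416.0]]
0.073 0.011 [[276.0, 362.0], [521.0, 362.0]]
```

>>> move_arm(commands=[8.5, -2, 0.3, 0, 0, 8.5, -6, 0.8, 0.5, 0, 8.5, -10, 1.4, 1, 0, 8.5, -14, 2, 1.5, 0, 8.5, -16.7, 2.4, 1.7, 0, 8.5, -16.7, 2.4, 1.7, 0, 8.5, -16.7, 2.4, 1.7, 0, 8.5, -16.7, 2.4, 1.7, 0])

```text
t: 12.45
ee_pos: [0.4408, -0.0859, 0.1989]
eef_rot: [0.738, 0.674, -0.0, -0.001]
ft_force: [0.1, -0.2, 0.1]
opening: 0.0849
```

```bash
python3 - <<'E'
from h import *
D=json.load(open('D.json')); 
look('w7',{k:v for k,v in D.items() if k not in('tape','sander')})
plan(*D['flange'][:2],.069)
E
```

```text
t 12.5 tcp [ 0.441  -0.0858  0.1993] yang -0.09 q [-0.36  0.33  1.87  0.    0.94 -0.27] op 0.0851
shift cm [-1.200e-01  1.000e-02  1.302e+01] yaw [0] dist 0.13
```

View pics/w7.png

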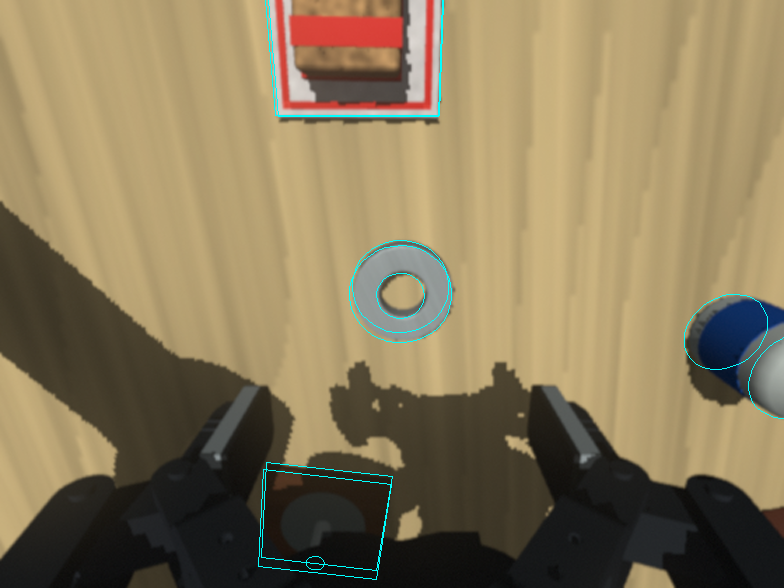

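>>> move_arm(commands=[8.5, -0.1, 0, 4, 0, 8.5, -0.1, 0, 8, 0, 8.5, -0.1, 0, 11, 0, 8.5, -0.1, 0, 12.4, 0, 8.5, -0.1, 0, 13, 0, 8.5, -0.1, 0, 13, 0, 5.5, -0.1, 0, 13, 0, 5.5, -0.1, 0, 13, 0, 5.5, -0.1, 0, 13, 0, 5.5, -0.1, 0, 13, 0, 5.5, -0.1, 0, 13, 0, 5.5, -0.1, 0, 13, 0])

```text
t: 13.7
ee_pos: [0.4417, -0.0878, 0.0716]
eef_rot: [0.739, 0.674, 0.001, 0.001]
ft_force: [-2.2, 1.2, 12.2]
opening: 0.0577
```

```bash
python3 - <<'E'
from h import *
look('w8',{}); plan(.441,-.087,.17)
E
```

```text
t 13.75 tcp [ 0.4417 -0.0878  0.0716] yang -0.091 q [-0.37  0.56  1.99  0.    0.6  -0.28] op 0.0582
shift cm [ 0.07 -0.05 -9.84] yaw [0] dist 0.098
```

View pics/w8.png

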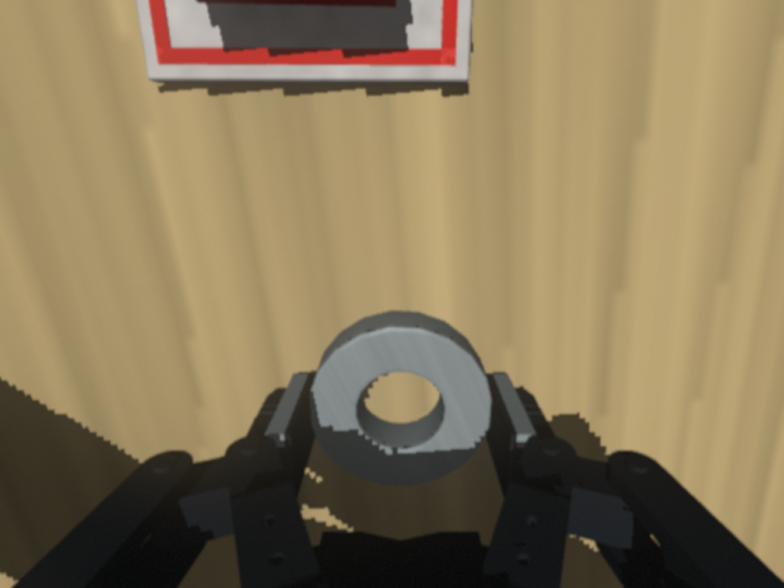

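>>> move_arm(commands=[5.5, 0, 0, -2, 0, 5.5, 0, 0, -6, 0, 5.5, 0, 0, -10, 0, 5.5, 0, 0, -10, 0, 5.5, 0, 0, -10, 0])

```text
t: 14.25
ee_pos: [0.4414, -0.0878, 0.1709]
eef_rot: [0.739, 0.674, 0.001, 0.001]
ft_force: [0.4, 0.1, -2.9]
opening: 0.0576
```

```bash
python3 - <<'E'
from h import *
D=json.load(open('D.json')); plan(*D['post'][:2],.16)
E
```

```text
t 14.25 tcp [ 0.4414 -0.0878  0.1709] yang -0.091 q [-0.37  0.37  1.91  0.    0.86 -0.28] op 0.0576
shift cm [-17.98  -5.75   1.09] yaw [0] dist 0.189
```

>>> move_arm(commands=[5.5, -2, -0.6, 0, 0, 5.5, -6, -1.9, 0, 0, 5.5, -10, -3.2, 0, 0, 5.5, -14, -4.5, 0.4, 0, 5.5, -17, -5.4, 0.8, 0, 5.5, -18, -5.75, 1, 0, 5.5, -18, -5.75, 1, 0, 5.5, -18, -5.75, 1, 0, 5.5, -18, -5.75, 1, 0])

```text
t: 15.15
ee_pos: [0.3679, -0.2605, 0.1596]
eef_rot: [0.738, 0.675, 0.0, -0.001]
ft_force: [0.3, 0.1, -2.2]
opening: 0.0578
```

```bash
python3 - <<'E'
from h import *
D=json.load(open('D.json')); look('w9',{'post':D['post'],'cup':D['cup']}); plan(*D['post'][:2],.081)
E
```

```text
t 15.2 tcp [ 0.368  -0.2606  0.1598] yang -0.089 q [-0.79  0.39  1.91  0.    0.83 -0.7 ] op 0.0577
shift cm [-0.11 -0.01  7.88] yaw [0] dist 0.079
```

View pics/w9.png

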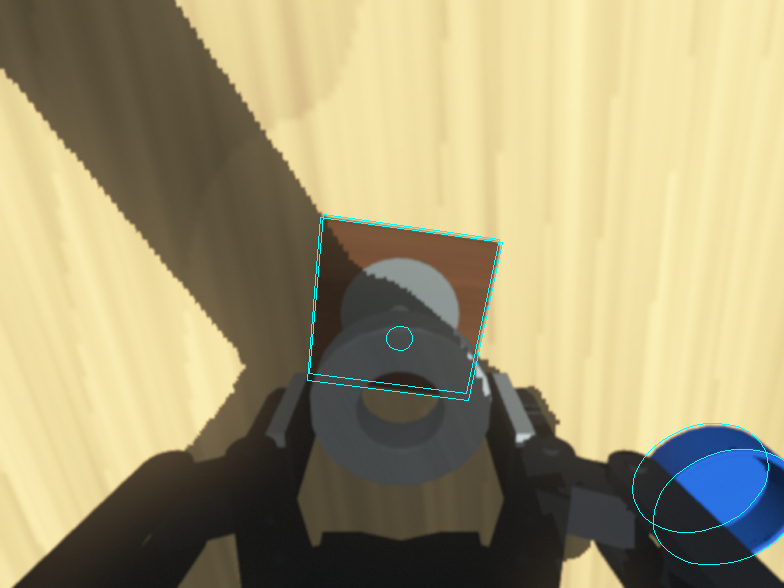

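>>> move_arm(commands=[5.5, -0.1, 0, 2, 0, 5.5, -0.1, 0, 4, 0, 5.5, -0.1, 0, 5, 0, 5.5, -0.1, 0, 6, 0, 5.5, -0.1, 0, 6, 0])

```text
t: 15.7
ee_pos: [0.3674, -0.2622, 0.0991]
eef_rot: [0.738, 0.674, 0.0, -0.001]
ft_force: [-0.7, 0.6, -3.0]
opening: 0.0576
```

```bash
python3 - <<'E'
from h import *
D=json.load(open('D.json')); look('w10',{'post':D['post'],'cup':D['cup']}); plan(*D['post'][:2],.081)
E
```

```text
t 15.75 tcp [ 0.3676 -0.2626  0.0997] yang -0.09 q [-0.79  0.5   1.96  0.    0.68 -0.7 ] op 0.058
shift cm [0.09 0.01 1.87] yaw [0] dist 0.019
```

View pics/w10.png

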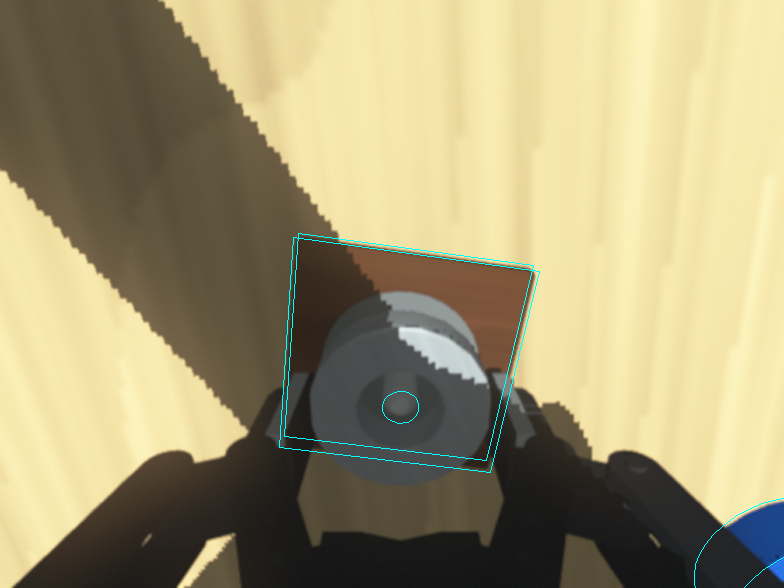

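The flange hole is round the post tip (about (400,405) in the picture), with no contact force. I'll lower it and release.

>>> move_arm(commands=[5.5, 0, 0, 0.7, 0, 5.5, 0, 0, 1.3, 0, 5.5, 0, 0, 1.8, 0, 5.5, 0, 0, 1.9, 0, 5.5, 0, 0, 1.9, 0, 8.5, 0, 0, 1.8, 0, 8.5, 0, 0, 1.8, 0, 8.5, 0, 0, 1.8, 0, 8.5, 0, 0, 1.8, 0, 8.5, 0, 0, 1.8, 0, 8.5, 0, 0, 0, 0, 8.5, 0, 0, -4, 0, 8.5, 0, 0, -8, 0, 8.5, 0, 0, -12, 0, 8.5, 0, 0, -12, 0])

```text
t: 17.25
ee_pos: [0.3692, -0.2644, 0.2247]
eef_rot: [0.738, 0.674, 0.0, 0.005]
ft_force: [-0.4, -0.2, 0.2]
opening: 0.0851
```

```bash
python3 - <<'E'
from h import *
D=json.load(open('D.json')); look('w11',{'post':D['post'],'cup':D['cup']}); plan(*D['glue'][:2],.26)
E
```

```text
t 17.3 tcp [ 0.3683 -0.2636  0.2222] yang -0.091 q [-0.79  0.3   1.84  0.    1.   -0.7 ] op 0.085
shift cm [15.27 26.45 -3.71] yaw [0] dist 0.308
```

View pics/w11.png

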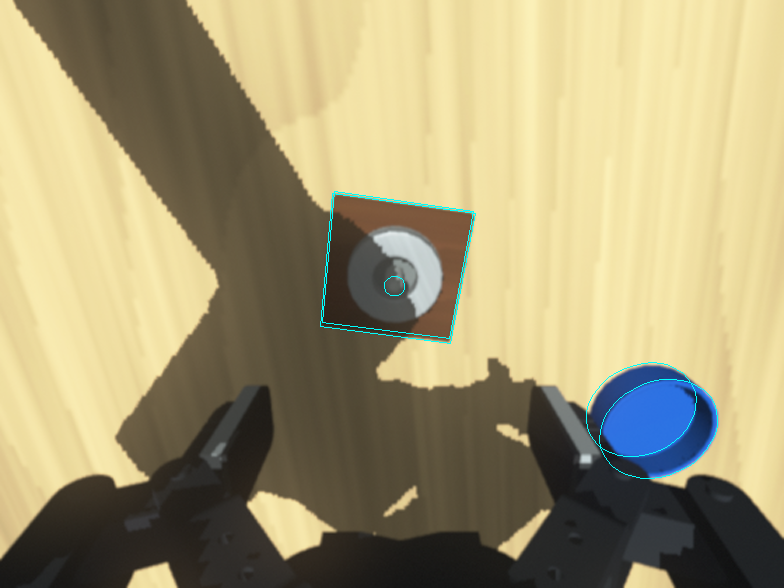

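>>> move_arm(commands=[8.5, 1, 2, -1, 0, 8.5, 3, 6, -2, 0, 8.5, 5.3, 9.5, -3, 0, 8.5, 7.5, 13, -3.7, 0, 8.5, 9.7, 17, -3.7, 0, 8.5, 12, 21, -3.7, 0, 8.5, 14.5, 25, -3.7, 0, 8.5, 15.3, 26.5, -3.7, 0, 8.5, 15.3, 26.5, -3.7, 0, 8.5, 15.3, 26.5, -3.7, 0, 8.5, 15.3, 26.5, -3.7, 0])

```text
t: 18.4
ee_pos: [0.6442, -0.1353, 0.2562]
eef_rot: [0.739, 0.674, -0.001, -0.001]
ft_force: [-0.4, -0.6, -0.0]
opening: 0.0849
```

```bash
python3 - <<'E'
from h import *
D=json.load(open('D.json')); look('w12',{'glue':D['glue'],'cup':D['cup']}); plan(*D['glue'][:2],.105)
E
```

```text
t 18.45 tcp [ 0.6443 -0.1354  0.2566] yang -0.092 q [-0.32  0.63  1.19 -0.    1.33 -0.23] op 0.0848
shift cm [1.000e-02 1.300e-01 1.516e+01] yaw [0] dist 0.152
```

View pics/w12.png

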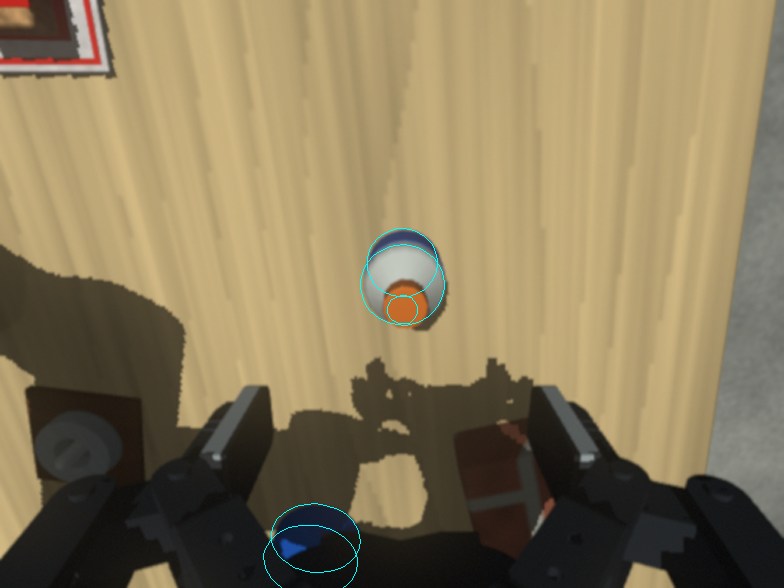

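>>> move_arm(commands=[8.5, 0, 0.1, 4, 0, 8.5, 0, 0.1, 8, 0, 8.5, 0, 0.1, 12, 0, 8.5, 0, 0.1, 14.3, 0, 8.5, 0, 0.1, 15.1, 0, 8.5, 0, 0.1, 15.1, 0, 4.7, 0, 0.1, 15.1, 0, 4.7, 0, 0.1, 15.1, 0, 4.7, 0, 0.1, 15.1, 0, 4.7, 0, 0.1, 15.1, 0, 4.7, 0, 0.1, 15.1, 0, 4.7, 0, 0.1, 15.1, 0, 4.7, 0, 0.1, 15.1, 0])

```text
t: 19.75
ee_pos: [0.6472, -0.135, 0.1082]
eef_rot: [0.738, 0.674, 0.001, 0.002]
ft_force: [-1.5, 0.2, 6.6]
opening: 0.05
```

>>> move_arm(commands=[4.7, 0, 0, -3, 0, 4.7, 0, 0, -7, 0, 4.7, 0, 0, -11, 0, 4.7, 0, 0, -13, 0, 4.7, 0, 0, -13, 0])

```text
t: 20.25
ee_pos: [0.6476, -0.1349, 0.2405]
eef_rot: [0.738, 0.674, 0.002, 0.004]
ft_force: [0.0, 0.5, -2.9]
opening: 0.0499
```

```bash
python3 - <<'E'
from h import *
D=json.load(open('D.json')); look('w13',{'cup':D['cup']}); plan(*D['cup'][:2],.22)
E
```

```text
t 20.3 tcp [ 0.6467 -0.1347  0.2375] yang -0.091 q [-0.32  0.64  1.21  0.    1.29 -0.23] op 0.0497
shift cm [-26.32  -8.1    1.74] yaw [0] dist 0.276
```

View pics/w13.png

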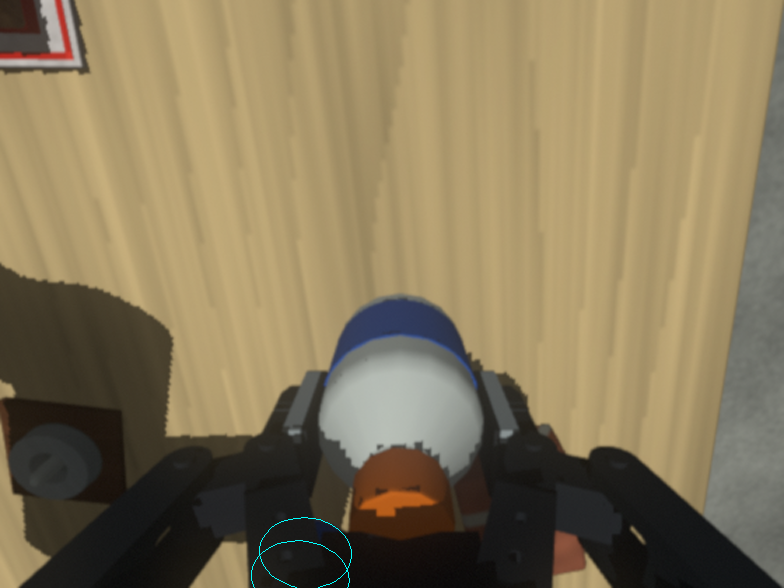

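>>> move_arm(commands=[4.7, -2, -0.6, 0, 0, 4.7, -6, -1.9, 0, 0, 4.7, -10.5, -3.2, 0, 0, 4.7, -15, -4.6, 0.5, 0, 4.7, -19.5, -6, 1, 0, 4.7, -24, -7.4, 1.5, 0, 4.7, -26.3, -8.1, 1.7, 0, 4.7, -26.3, -8.1, 1.7, 0, 4.7, -26.3, -8.1, 1.7, 0, 4.7, -26.3, -8.1, 1.7, 0])

```text
t: 21.3
ee_pos: [0.542, -0.3879, 0.2178]
eef_rot: [0.738, 0.675, 0.0, -0.001]
ft_force: [0.4, 0.0, -2.2]
opening: 0.0499
```

```bash
python3 - <<'E'
from h import *
D=json.load(open('D.json')); look('w14',{'cup':D['cup']}); plan(*D['cup'][:2],.15)
E
```

```text
t 21.35 tcp [ 0.5423 -0.3877  0.2181] yang -0.089 q [-0.74  0.67  1.21  0.    1.26 -0.65] op 0.05
shift cm [-0.18  0.02  6.81] yaw [0] dist 0.068
```

View pics/w14.png

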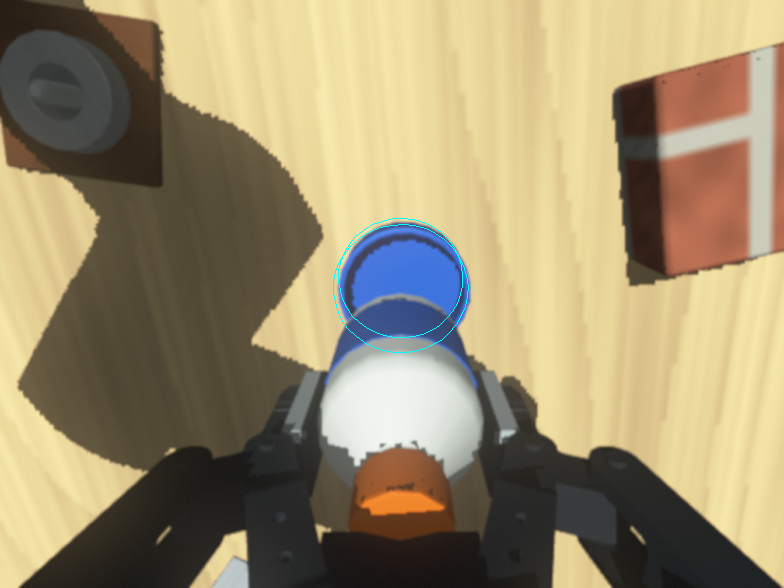

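>>> move_arm(commands=[4.7, -0.3, 0.25, 2, 0, 4.7, -0.3, 0.25, 5, 0, 4.7, -0.3, 0.25, 6.8, 0, 4.7, -0.3, 0.25, 7.2, 0, 4.7, -0.3, 0.25, 7.2, 0])

```text
t: 21.85
ee_pos: [0.5445, -0.3914, 0.1465]
eef_rot: [0.738, 0.675, 0.0, -0.001]
ft_force: [-0.8, -0.6, -1.5]
opening: 0.0501
```

```bash
python3 - <<'E'
from h import *
look('w15',{'cup':[.5445,-.391]}); plan(.5445,-.391,.112)
E
```

```text
t 21.9 tcp [ 0.5448 -0.3919  0.1477] yang -0.09 q [-0.74  0.75  1.27  0.    1.12 -0.65] op 0.0498
shift cm [ 0.09 -0.04  3.57] yaw [0] dist 0.036
```

View pics/w15.png

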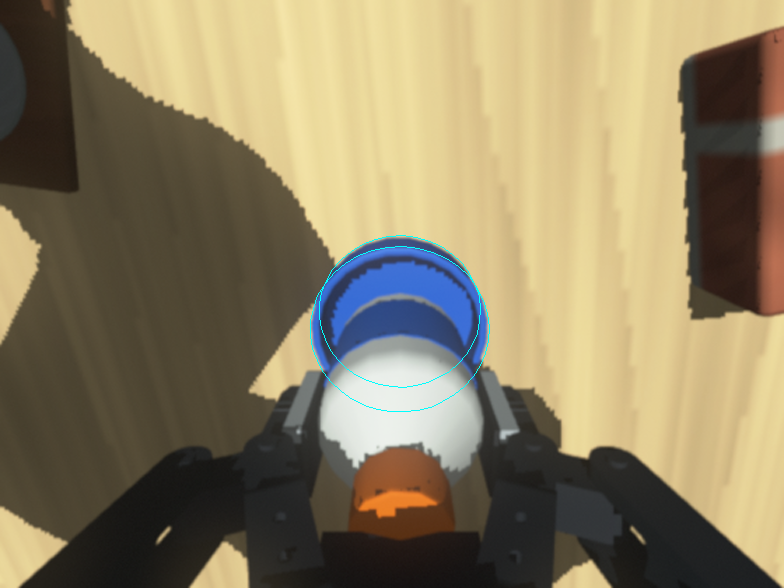

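>>> move_arm(commands=[4.7, 0.1, 0, 1.5, 0, 4.7, 0.1, 0, 2.6, 0, 4.7, 0.1, 0, 3.2, 0, 4.7, 0.1, 0, 3.5, 0, 4.7, 0.1, 0, 3.5, 0])

```text
t: 22.4
ee_pos: [0.5438, -0.3913, 0.1123]
eef_rot: [0.739, 0.674, -0.0, -0.0]
ft_force: [-2.6, 2.0, 3.1]
opening: 0.0498
```

Contact with the cup floor (force went from -2 to +3 N). Release.

>>> move_arm(commands=[8.5, 0, 0, 0, 0, 8.5, 0, 0, 0, 0, 8.5, 0, 0, 0, 0, 8.5, 0, 0, 0, 0, 8.5, 0, 0, 0, 0, 8.5, 0, 0, -2, 0, 8.5, 0, 0, -6, 0, 8.5, 0, 0, -10, 0, 8.5, 0, 0, -14, 0, 8.5, 0, 0, -15, 0, 8.5, 0, 0, -15, 0])

```text
t: 23.5
ee_pos: [0.5446, -0.3918, 0.2643]
eef_rot: [0.739, 0.674, 0.0, 0.002]
ft_force: [-0.1, -0.3, -0.2]
opening: 0.0848
```

```bash
python3 - <<'E'
from h import *
D=json.load(open('D.json')); D['cup']=[.5445,-.391]
G={k:D[k] for k in('cup','tray','pad','post')}
look('w16',G)
for n in('top','scene'):
    c=get_calibration(n); im=camera(n).copy(); save(n+'F',im)
    overlay(im,c,G,(130,140,450,290) if n=='top' else (70,140,450,290),2.4 if n=='top' else 2,n+'O')
E
```

```text
(no output)
```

View pics/w16.png

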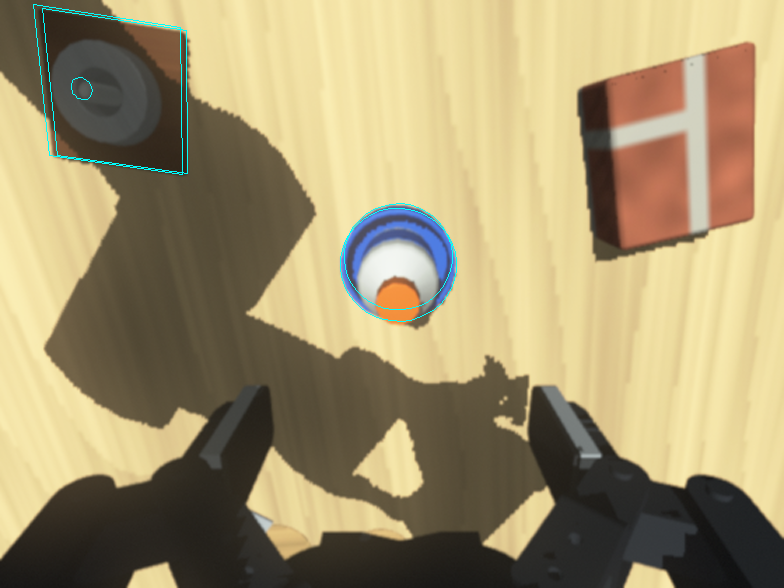

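View pics/topO.png

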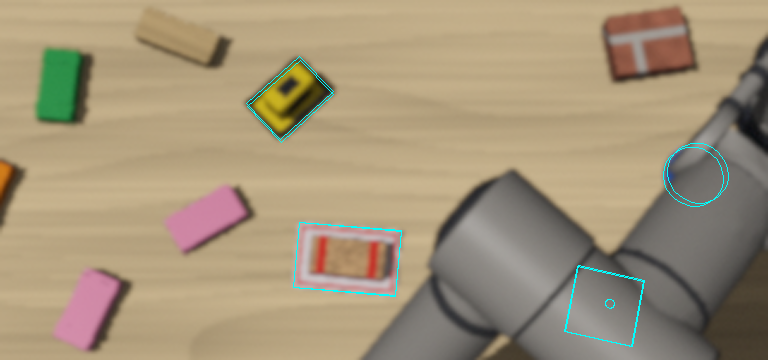

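View pics/sceneO.png

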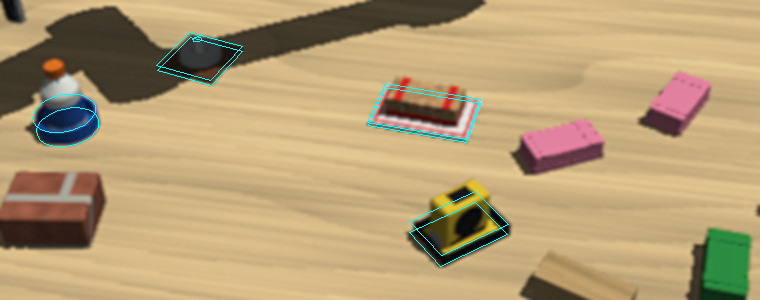

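```bash
python3 - <<'E'
import h; from h import *
D=json.load(open('D.json')); cup=[.5445,-.391]
T=[box(D['tray'],.068,.036,.004,.066),box(D['pad'],.1,.05,.006,.036),[circ(cup,.026,.061),circ(cup,.041,.024),circ(cup,.008,.104)],[circ(D['post'],.03,.024),circ(D['post'],.014,.024)]]
h.models=lambda _: sum(T,[])
for n in('top','scene'):
    c=get_calibration(n); im=cv2.imread(f'pics/{n}F.png')[:,:,::-1].copy()
    overlay(im,c,0,(220,155,310,275) if n=='top' else (70,140,340,290) ,5 if n=='top' else 2.9,n+'P')
E
python3 -c "
import cv2;a=cv2.imread('pics/topP.png');print(a.shape)"
```

```text
(600, 450, 3)
```

View pics/topP.png

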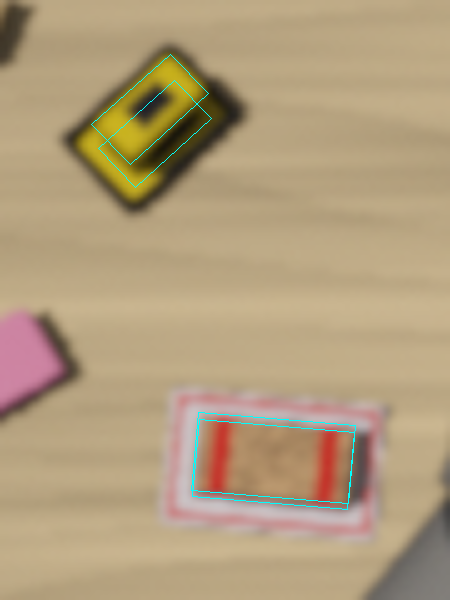

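View pics/sceneP.png

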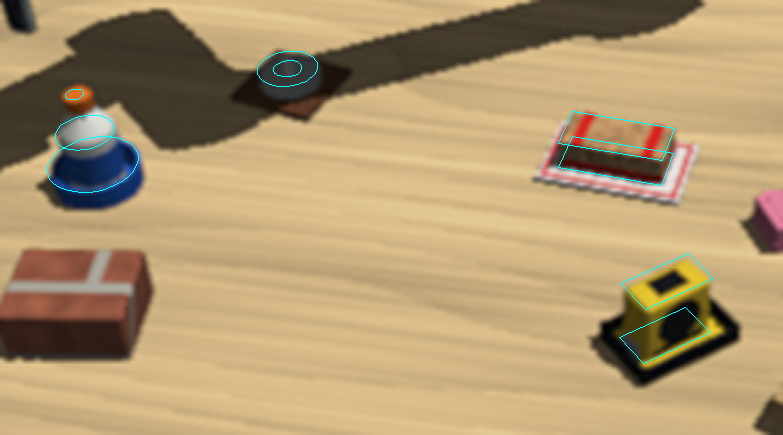

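```bash
python3 - <<'E'
from cell import job
print(job.hand_in())
E
```

```text
the job is handed in; nothing more can be done
None
```

I placed all four things, released them, and handed the job in at about 24 s of the 120 s allowed. The hand-in gave no verdict.

- **Tape measure:** standing upright in the black tray with the yellow floor.
- **Sanding block:** flat, red side down, inside the red outline and lined up with it.
- **Flange:** flat on the brown board, round the post.
- **Glue bottle:** upright on the cup floor. The wrist picture put the cup about 3 mm from my first estimate, so I moved the bottle over before lowering it.

**Last checks:** I drew the target outlines over the final pictures. Tape and sanding block (top and scene views) and glue (scene and wrist views) agreed within a few mm. The arm hid the flange and the glue bottle from the top camera at the end. The flange was in shadow in the last scene picture, so I judged it only roughly there and relied on the wrist pictures, which show it flat round the post.

**Forces and bystanders:** The largest force I read was about 12 N, when the fingertips touched the bench as they closed on the flange. The offcut and paver look unmoved in the final pictures; I didn't measure them. At the end the gripper was open and above everything.

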